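# Prop the drying tray's cover ajar on its saddle

### The arm

A 6-joint arm with a two-finger parallel gripper is mounted at the origin on the work surface. World frame = base frame: x ahead of the robot, y to its left, z up, the work surface at z = 0. Lengths are in m, angles in rad, forces in N, time in s.
With the tool pointing down it reaches from about 0.375 to 0.825 m from the base axis. Payload 5.5 kg.
Tool frame: the origin (TCP) lies midway between the tips of the shut fingers; the grasp point (between the pads) lies 19 mm behind it; z points along the fingers, y is the direction in which the jaws open and shut (so a half turn about z gives the same grasp; the last joint's range is limited). The gripper opens to 85 mm and grips with 20 to 120 N. Pads are 22 mm wide; open, the fingers measure 114 mm over their backs; the gripper's body (76 mm by 85 mm) begins 54 mm behind the grasp point. The pads swing forward as they close: fully open they stand 13 mm farther back than shut.
Start: joints at [-1.301, 0.314, -0.047, 1.21, 0, 1.571], TCP at [0.16, -0.578, 0.231] pointing down, gripper open.
Joint ranges: [-2.67, 2.67], [-0.69, 1.73], [-1.03, 1.25], [-2.08, 2.16], [-1.42, 1.45], [-3.14, 3.14]. Speed limits (rad/s): [2.39, 2.39, 3.01, 3.14, 3.14, 3.14].

### API

Orientations are given as a unit quaternion [x, y, z, w].
In Python, from bench import observe, capture, close_job, boxes_of, spot_point gives the robot as it stands. The module is installed in compiled form; this text tells all that it offers.
- The arm moves only by the tool drive_tool, never from a script. Its argument "plan" is one flat list of numbers, 6 for each row, row after row: the shift along the world's x, y, z in m, then the turn, a rotation vector about the world's x, y, z in degrees. In form: [dx, dy, dz, rx, ry, rz, dx, dy, dz, rx, ry, rz, ...]. A call has 1 to 12 rows; each row shifts and turns the commanded pose from where the row before left it; what a row does not reach is not made up. A row lasts 1/12 s, in which the tool goes at most 41.7 mm and 7.16 degrees, less where a joint would pass 70% of its speed; a pose out of reach is approached as far as the arm can. A call is refused whole if a number of a shift passes 0.0417 or a number of a turn 7.16, either way. A call with a gripper value outside its range is refused whole. "claw" is the opening, from -1 (shut) to 1 (fully open), set as the call begins (left out, the last holds). The fingers move at their own pace and stop on an object; "squeeze" is the grip in N (left out, the last holds). Time passes only in rows, so rows that do not move let the fingers close. It gives the time, the measured TCP pose, the force and the opening at its end, in the units of the state.
- observe(): the state, without advancing time (a new reading comes with each control period).
- capture(name): name is "scene" or "top" or "wrist"; returns a dict with "frame" (480x640x3 uint8, red, green, blue), "z_map" (480x640 float32, m along the optical axis (not along the pixel's ray), 0 where there is no reading), "K" (3x3 intrinsics, pixels), "dist" ([k1, k2, p1, p2, k3] as OpenCV has them; the pictures are not rectified), "world_to_cam" (4x4, takes a point from world to camera coordinates). Camera axes: x right, y up, looking along -z (the intrinsics and any distortion apply to the point x, -y, -z); pixel columns grow to the right and rows downward; lengths in m; the calibration is good to about 2 mm. A picture is of the moment at which its call begins.
- close_job(): hands the job in, once; it reports no verdict.
Trained networks look in the newest picture that a camera, given by its name, has taken for a name from the list of things; names that differ only in an ending like _2 or _b are one class to them, and where a whole thing is asked for, a point or a joint stands for the part that bears it (a point fixed in the world has none). Each returns a list of dicts, best first, with "confidence" (0 to 1); they miss things now and then, are a little off and sometimes report something else, mostly with a low value. They report only what shows in the picture. A call takes as long as a camera call. They do not tell look-alikes from the thing itself.
- boxes_of(camera, name): "at" ([x, y, z] in m, in world coordinates, good to about 4 mm: the middle of the surface that is visible of it).
- spot_point(camera, name): "at" ([x, y, z] in m, in world coordinates, good to about 4 mm: a listed point, or the origin of a listed thing).
The state is a dict: "t": time; "q": joint angles; "qvel": joint speeds; "tau": joint torques, N m; "ee_pos": TCP position; "ee_rot": TCP orientation; "wrist_force": force on the tool from outside, world axes, zero at the start; "wrist_torque": the same for the moment, N m; "gripper_width": finger opening in m.
Only numpy, scipy, OpenCV 4.12 (cv2) and the standard library are available. Lean on these libraries where they do the work, as an engineer would, in place of code of your own. Each camera call takes 0.05 s, during which the arm holds its last target.

### The job

Leave the bento drying tray to air: pick up the dark wooden saddle with the red crest, hang it astride the tray's front rail near the middle, and then bring the open hinged cover down so that it rests on the saddle, ajar. Set it down gently: it must not drop onto the saddle, not even the last few millimetres, nor be pressed hard onto it; feel for the contact, for the height of the crest varies. Leave the rice bowl, measuring cup and chopstick rest where they are.

Things in the scene. Friction and masses are not known exactly. Their poses are not given: they have to be found in the camera images.
- saddle: Loose dark wooden saddle (inverted U), 110 g, standing on its feet, 80 mm long (y). A stiff height-adjustable red crest bar 16 mm thick lies along its top; its top stands 64 to 80 mm above the feet, set differently each time, not reported. Crown block 40 mm wide (x), 42 to 60 mm up; under it 12 mm legs splay: slot 16 mm wide at the roof, 25 at the feet, 42 deep. Origin: centre of the underside.
- saddle_seat (a point): Centre of the underside of the saddle's crown (roof of the slot), 42 mm above the saddle's origin: it lies on the rail's top when hung.
- dryer: Steel drying tray fixed to the counter, 190 mm (x) by 260 mm (y), walls 40 mm high, two upturned bento boxes 34 mm high inside. Origin: centre of the underside; -x is its front. Above the front edge runs the rail; the cover is hinged on two grey uprights at the back.
- rail_mid (a point): Middle of the axis of the tray's front rail: a round steel bar 12 mm thick along y, free for 218 mm between its posts, axis 85 mm above the counter, 45 mm above the tray's wall. Axes as the tray's.
- cover_hinge (a point): Middle of the cover's hinge axis, which runs along the tray's y, 91 mm above the counter, 155 mm behind the rail.
- cover_handle (a point): Middle of the cover's handle bar: black, round, 10 mm thick, 100 mm free length along y, 215 mm from the hinge axis (and 4 mm above the plane of the cover's underside), standing 40 mm clear of the cover's white front edge.
- cover (a joint): Angle of the cover, white frame with a clear pane, 170 mm by 236 mm, about 0.4 kg: 0 = shut, level, underside on the rail; 1.57 = upright; stops at 1.8. The hinge is stiff enough to hold the cover near upright only; lower down it falls.
- bowl: Blue ceramic rice bowl, empty, 120 mm wide, 60 mm high. Origin: centre of the underside.
- measuring_cup: Steel measuring cup, 72 mm wide, 55 mm high, with a flat handle reaching 103 mm to its +y. Origin: centre of the underside.
- chopstick_rest: Light wooden chopstick rest, 80 mm (y) by 26 mm by 19 mm. Origin: centre of the underside.
Mind the look-alikes: they are no part of the job. Of the things shaped like the saddle, the wooden one is meant.

How it is judged:
On the way, in this order (a step that is already met when the one before it is completed fails the run):
1. the saddle hangs released astride the rail near its middle, the cover still open (x of saddle_seat in the frame of rail_mid between -0.008 and 0.008 m and y of saddle_seat in the frame of rail_mid between -0.035 and 0.035 m and z of saddle_seat in the frame of rail_mid between 0.001 and 0.01 m and angle between the y axis of saddle and the y axis of rail_mid, either way round below 0.2 rad and angle between saddle's own z axis and vertical below 0.3 rad and contact force between the fingers and saddle below 0.1 N and linear speed of saddle below 0.02 m/s and value of joint cover above 0.8 rad), for 0.2 s.
2. the cover rests on the hung saddle, let go (x of saddle_seat in the frame of rail_mid between -0.008 and 0.008 m and y of saddle_seat in the frame of rail_mid between -0.035 and 0.035 m and z of saddle_seat in the frame of rail_mid between 0.001 and 0.01 m and angle between the y axis of saddle and the y axis of rail_mid, either way round below 0.2 rad and angle between saddle's own z axis and vertical below 0.3 rad and contact force between the fingers and saddle below 0.1 N and linear speed of saddle below 0.02 m/s and contact force between saddle and cover above 0.4 N and value of joint cover between 0.1 and 0.29 rad and velocity of joint cover between -0.05 and 0.05 rad/s and contact force between the fingers and cover below 0.1 N), for 0.2 s.
At the end, for the whole second after the job is handed in: The saddle hangs astride the rail (seat on the rail's top within 5 mm, within 8 mm across and 35 mm of the rail's middle along it, turned less than 0.2 rad off it, tilted less than 0.3 rad), and the cover lies at rest on it (cover angle 0.10 to 0.29 rad, more than 0.4 N between them), both let go (all of step 2); the robot touches nothing.
It fails at once if the cover drops or is swung onto its stop: faster than 0.7 rad/s in the last 0.32 rad (value of joint cover below 0.32 rad and velocity of joint cover below -0.7 rad/s).
It fails at once if the cover is pressed onto the saddle with more than 40 N (contact force between saddle and cover above 40 N).
It fails at once if the rice bowl is moved by more than 20 mm (distance of bowl from where it was at the start of the episode above 0.02 m).
It fails at once if the measuring cup is moved by more than 20 mm (distance of measuring_cup from where it was at the start of the episode above 0.02 m).
It fails at once if the chopstick rest is moved by more than 20 mm (distance of chopstick_rest from where it was at the start of the episode above 0.02 m).
It also fails if it takes over 67 s, if anything falls off the work surface, if the arm or the gripper's body presses on something with over 40 N, if the wrist force passes 120 N, or if a joint passes its speed limit or range.

## Working session

There is one attempt and no reset: what is moved stays moved. The work goes in short steps, Python scripts to look and compute and a tool call to move; the robot and the scene stay as the last step left them, time stands still between calls to the robot, and variables do not carry over. Pictures are saved under pics/ and viewed, and the job is handed in when it is done.

Besides the shell and the picture viewer there is one more tool, called as name(argument=value, ...) on one line, values as JSON. drive_tool: Moves the arm, as the interface text tells. Its arguments: {"type":"object","properties":{"plan":{"type":"array"},"claw":{"type":"number"},"squeeze":{"type":"number"}},"required":["plan"]}

```bash
mkdir -p pics; cat > h.py <<'E'
import numpy as np, cv2
from bench import *
def save(name, fn, c=None):
    c = c or capture(name)
    cv2.imwrite('pics/'+fn, c['frame'][:,:,::-1]); np.savez('pics/'+fn+'.npz', **{k:np.asarray(v) for k,v in c.items()})
    return c
def world(c,u,v,z=None):
    z = z or float(c['z_map'][int(v),int(u)])
    p = cv2.undistortPoints(np.array([[[u,v]]],float),np.array(c['K']),np.array(c['dist']))[0,0]
    pc = np.array([p[0]*z,-p[1]*z,-z,1])
    return (np.linalg.inv(c['world_to_cam'])@pc)[:3]
def cloud(c):
    h,w=c['z_map'].shape
    uu,vv=np.meshgrid(np.arange(w),np.arange(h))
    p=cv2.undistortPoints(np.stack([uu,vv],-1).reshape(-1,1,2).astype(float),np.array(c['K']),np.array(c['dist'])).reshape(h,w,2)
    z=c['z_map']; pc=np.stack([p[...,0]*z,-p[...,1]*z,-z,np.ones_like(z)],-1)
    return (pc@np.linalg.inv(c['world_to_cam']).T)[...,:3]
E
python3 - <<'E'
from h import *
s=observe(); print({k:np.round(v,3).tolist() for k,v in s.items()})
for cam in ('scene','top'):
    save(cam,cam+'0.png')
    for n in ('saddle','dryer','bowl','measuring_cup','chopstick_rest','cover'):
        print(cam,n,[(np.round(d['at'],3).tolist(),round(d['confidence'],2)) for d in boxes_of(cam,n)][:4])
    for n in ('saddle','saddle_seat','rail_mid','cover_hinge','cover_handle','dryer'):
        print(cam,n,'pt',[(np.round(d['at'],3).tolist(),round(d['confidence'],2)) for d in spot_point(cam,n)][:4])
E
```

```text
{'t': 0.0, 'q': [-1.301, 0.314, -0.048, 1.21, 0.0, 1.571], 'qvel': [0.0, -0.0, -0.001, -0.0, -0.001, -0.002], 'tau': [-0.001, -53.958, 33.975, 0.019, -0.0, -0.0], 'ee_pos': [0.16, -0.578, 0.23], 'ee_rot': [0.991, 0.134, -0.0, -0.001], 'wrist_force': [0.374, 0.57, -0.459], 'wrist_torque': [0.039, 0.03, 0.033], 'gripper_width': 0.085}
scene saddle [([0.321, 0.372, 0.055], 0.86), ([0.384, 0.093, 0.047], 0.82), ([0.473, 0.23, 0.052], 0.77), ([0.332, 0.241, 0.06], 0.64)]
scene dryer [([0.631, 0.008, 0.1], 0.84)]
scene bowl [([0.417, -0.45, 0.045], 0.9)]
scene measuring_cup [([0.459, 0.366, 0.036], 0.96)]
scene chopstick_rest [([0.631, 0.257, 0.011], 0.92)]
scene cover [([0.631, -0.011, 0.192], 0.79)]
scene saddle pt [([0.318, 0.234, 0.003], 0.84), ([0.307, 0.367, -0.001], 0.81), ([0.373, 0.079, 0.002], 0.78)]
scene saddle_seat pt [([0.462, 0.218, 0.046], 0.95), ([0.316, 0.234, 0.041], 0.72), ([0.308, 0.371, 0.049], 0.62)]
scene rail_mid pt [([0.491, -0.041, 0.087], 0.83)]
scene cover_hinge pt [([0.642, -0.021, 0.089], 0.96), ([0.463, 0.362, -0.0], 0.18)]
scene cover_handle pt [([0.617, -0
[... 300 characters left out ...]
p [([0.467, 0.38, 0.019], 0.78), ([0.629, -0.021, 0.231], 0.52), ([0.572, -0.033, 0.031], 0.28)]
top chopstick_rest [([0.624, 0.248, 0.015], 0.77)]
top cover [([0.63, -0.023, 0.235], 0.57)]
top saddle pt [([0.456, 0.226, -0.002], 0.9), ([0.316, 0.237, -0.001], 0.7), ([0.308, 0.364, 0.003], 0.7), ([0.37, 0.086, 0.001], 0.6)]
top saddle_seat pt [([0.459, 0.222, 0.042], 0.67), ([0.371, 0.086, 0.039], 0.66), ([0.303, 0.372, 0.043], 0.63), ([0.316, 0.231, 0.044], 0.58)]
top rail_mid pt [([0.487, -0.039, 0.086], 0.96)]
top cover_hinge pt [([0.642, -0.021, 0.095], 0.84)]
top cover_handle pt [([0.615, -0.022, 0.305], 0.82), ([0.643, -0.018, 0.095], 0.32)]
top dryer pt [([0.562, -0.03, 0.001], 0.77)]
```

View pics/scene0.png

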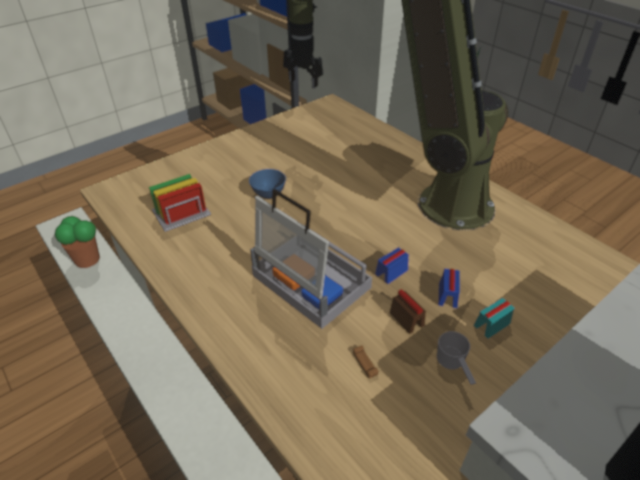

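View pics/top0.png

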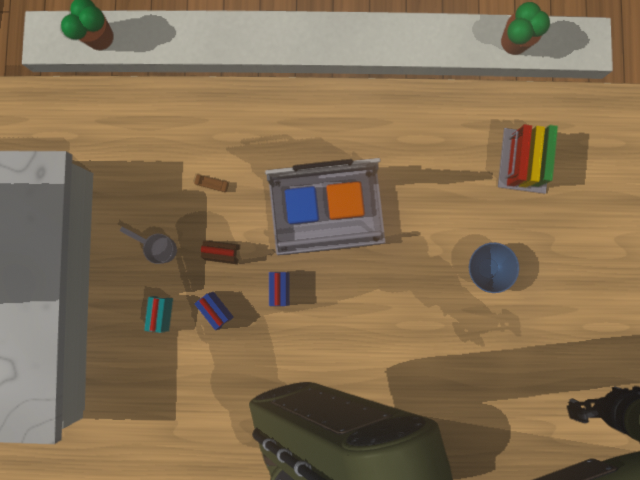

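Four look-alikes in the shape of the saddle: blue at top(279,289), blue at top(213,311), teal at top(158,314), and dark brown wooden at top(220,252)/scene(407,310). The brown one with the red crest fits; I'll confirm that in a crop and measure it.

```bash
python3 - <<'E'
import numpy as np,cv2
from h import cloud
c0=dict(np.load('pics/top0.png.npz')); c1=dict(np.load('pics/scene0.png.npz'))
a=cv2.resize(c0['frame'][225:280,180:260],(560,385),interpolation=2); b=cv2.resize(c1['frame'][280:340,380:440],(240*385//240,385),interpolation=2)
cv2.imwrite('pics/crop.png',np.hstack([a,b[:,:240]])[:,:,::-1])
for nm,c in (('top',c0),('scene',c1)):
    P=cloud(c).reshape(-1,3); F=c['frame'].reshape(-1,3).astype(int)
    m=(abs(P[:,0]-.457)<.06)&(abs(P[:,1]-.224)<.07)&(P[:,2]>.02)
    p=P[m];f=F[m]
    red=(f[:,0]>2*f[:,1])&(f[:,0]>70)
    print(nm,m.sum(),'z pct',np.percentile(p[:,2],[50,80,90,95,99]).round(4))
    t=p[p[:,2]>.045]
    r=cv2.minAreaRect((t[:,:2]*1000).astype(np.float32)); print('rect>45',r)
    if red.sum()>5:
        r=cv2.minAreaRect((p[red][:,:2]*1000).astype(np.float32)); print('red',r, p[red].mean(0).round(4),np.percentile(p[red][:,2],[10,50,90]).round(4))
    # rail
    m=(abs(P[:,0]-.488)<.04)&(abs(P[:,1]+.04)<.09)&(P[:,2]>.075)&(P[:,2]<.1)
    p=P[m]; l=cv2.fitLine((p[:,:2]).astype(np.float32),cv2.DIST_HUBER,0,.01,.001).ravel(); print('rail',m.sum(),l, p.mean(0).round(4), np.arctan2(-l[0]*np.sign(l[1]),abs(l[1])))
    m=(abs(P[:,0]-.616)<.03)&(abs(P[:,1]+.022)<.08)&(P[:,2]>.29)
    p=P[m]; 
    if m.sum()>5:
        print('handle',m.sum(),p.mean(0).round(4),p.min(0).round(3),p.max(0).round(3))
E
```

```text
top 669 z pct [0.0608 0.0742 0.077  0.0784 0.081 ]
rect>45 ((456.9803771972656, 221.3829345703125), (82.07805633544922, 40.22943115234375), 84.03390502929688)
red ((456.69390869140625, 221.28407287597656), (76.0713882446289, 14.852522850036621), 83.51011657714844) [0.4564 0.2214 0.0749] [0.0709 0.075  0.079 ]
rail 409 [ 0.12457995 -0.99220955  0.48778844 -0.04040071] [ 0.4878 -0.0404  0.0889] 0.12490448
handle 310 [ 0.6169 -0.0243  0.3079] [ 0.606 -0.083  0.3  ] [0.628 0.034 0.315]
scene 751 z pct [0.0564 0.0697 0.0736 0.0755 0.0773]
rect>45 ((458.491455078125, 222.3170928955078), (79.1731948852539, 43.2165641784668), 83.01659393310547)
red ((456.4190368652344, 222.32028198242188), (75.70087432861328, 24.320297241210938), 87.12235260009766) [0.461  0.2274 0.0719] [0.0666 0.0727 0.0765]
rail 149 [ 0.09959403 -0.99502814  0.4877153  -0.00924269] [0.4861 0.0006 0.0864] 0.099759415
handle 232 [ 0.6201 -0.0182  0.3038] [ 0.608 -0.083  0.29 ] [0.633 0.038 0.31 ]
```

View pics/crop.png

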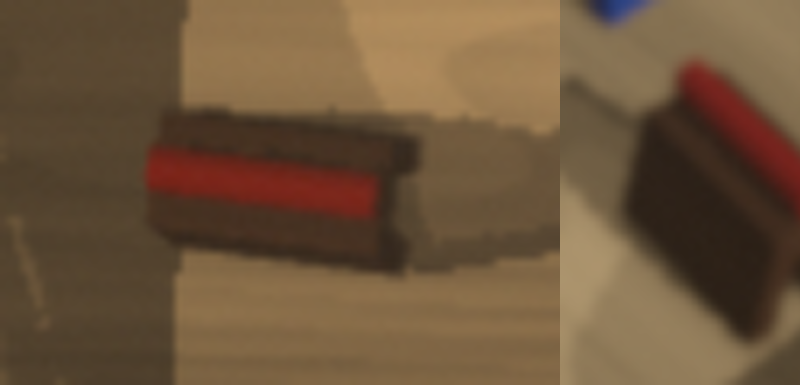

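The crop shows the dark brown block with the red bar, at (0.457, 0.222) and yaw about -0.105. The rail is at yaw +0.125. I'm moving to above the wooden saddle.

drive_tool(plan=[0.024,0.0278,0,0,0,2.86,0.024,0.0278,0,0,0,2.86,0.024,0.0278,0,0,0,2.86,0.024,0.0278,0,0,0,2.86,0.024,0.0278,0,0,0,2.86,0.024,0.0278,0,0,0,2.86,0.024,0.0278,0,0,0,2.86,0.024,0.0278,0,0,0,2.86,0.024,0.0278,0,0,0,2.86,0.024,0.0278,0,0,0,2.86,0.004,0.037,0,0,0,2.86,0.004,0.037,0,0,0,2.86], claw=1)

```text
t: 2.3
ee_pos: [0.4089, -0.2248, 0.2313]
ee_rot: [0.907, 0.422, 0.0, 0.0]
wrist_force: [1.0, 0.7, 0.5]
gripper_width: 0.0858
```

drive_tool(plan=[0.004,0.037,0,0,0,2.86,0.004,0.037,0,0,0,2.86,0.004,0.037,0,0,0,2.86,0.004,0.037,0,0,0,2.86,0.004,0.037,0,0,0,2.86,0.004,0.037,0,0,0,2.86,0.004,0.037,0,0,0,2.86,0.004,0.037,0,0,0,2.86,0.004,0.037,0,0,0,2.86,0.004,0.037,0,0,0,2.86,0.004,0.037,0,0,0,2.86,0.004,0.037,0,0,0,2.86])

```text
t: 3.3
ee_pos: [0.4558, 0.2197, 0.2315]
ee_rot: [0.742, 0.671, 0.0, 0.0]
wrist_force: [1.5, -0.3, 0.2]
gripper_width: 0.0853
```

drive_tool(plan=[0,0,0,0,0,0,0,0,0,0,0,0])

```text
t: 3.47
ee_pos: [0.4558, 0.2194, 0.2311]
ee_rot: [0.741, 0.671, -0.0, 0.0]
wrist_force: [-0.2, -0.3, 1.0]
gripper_width: 0.0854
```

```bash
cat > m.py <<'E'
from h import *
def jaw(s):
    from scipy.spatial.transform import Rotation as R
    M=R.from_quat(s['ee_rot']).as_matrix(); return M
def saddle(c,x,y,rad=.07):
    P=cloud(c).reshape(-1,3); F=c['frame'].reshape(-1,3).astype(int)
    m=(np.hypot(P[:,0]-x,P[:,1]-y)<rad)&(P[:,2]>.02)&(P[:,2]<.11)
    p=P[m];f=F[m]; red=(f[:,0]>2*f[:,1])&(f[:,0]>70)
    t=p[(p[:,2]>.045)]
    print('rect>45',cv2.minAreaRect((t[:,:2]*1000).astype(np.float32)),len(t))
    r=p[red]; l=cv2.fitLine(r[:,:2].astype(np.float32),cv2.DIST_HUBER,0,.01,.001).ravel(); l[:2]*=np.sign(l[1])
    print('red',cv2.minAreaRect((r[:,:2]*1000).astype(np.float32)),'yaw',np.arctan2(-l[0],l[1]),'z',np.percentile(r[:,2],[10,50,75,90]).round(4))
E
python3 - <<'E'
from m import *
s=observe(); M=jaw(s); print(s['t'],s['ee_pos'],'jaw ang',np.arctan2(M[1,1],M[0,1]),M[:,2].round(4),s['q'],s['wrist_force'])
c=save('wrist','w1.png'); saddle(c,.457,.222)
E
```

```text
3.4667 [0.45576486 0.21936099 0.23107835] jaw ang -0.09976959863920366 [-2.e-04 -2.e-04 -1.e+00] [ 4.48669674e-01  1.37079202e-01 -2.70996398e-01  1.16299795e+00
 -1.39459120e-04  2.11923560e+00] [-0.19915991 -0.29000296  0.95731143]
rect>45 ((456.54736328125, 222.59133911132812), (80.10877990722656, 40.10579299926758), 83.40133666992188) 3847
red ((456.7123718261719, 222.43614196777344), (76.59263610839844, 16.902196884155273), 83.45206451416016) yaw -0.11393329 z [0.0718 0.0758 0.0768 0.0774]
```

View pics/w1.png

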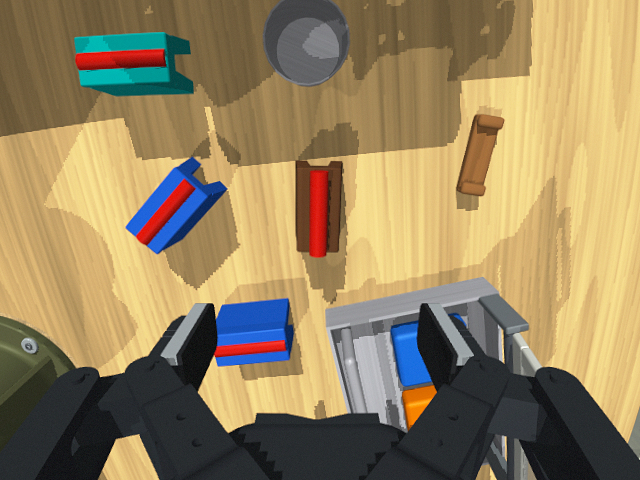

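The wrist view confirms the wooden saddle at (318,207). It is at (0.4566, 0.2225), yaw -0.114. I'm descending to grasp it.

drive_tool(plan=[0.0004,0.0015,-0.03,0,0,-0.4,0.0004,0.0015,-0.03,0,0,-0.4,0,0,-0.035,0,0,0,0,0,-0.035,0,0,0,0,0,-0.03,0,0,0,0,0,-0.022,0,0,0,0,0,-0.015,0,0,0,0,0,0,0,0,0])

```text
t: 4.18
ee_pos: [0.4541, 0.2177, 0.0314]
ee_rot: [0.748, 0.664, -0.003, -0.001]
wrist_force: [-1.7, -0.1, 0.6]
gripper_width: 0.0858
```

drive_tool(plan=[0,0,0,0,0,0,0,0,0,0,0,0,0,0,0,0,0,0,0,0,0,0,0,0,0,0,0,0,0,0,0,0,0,0,0,0,0,0,0,0,0,0,0,0,0,0,0,0,0,0,0,0,0,0], claw=-1, squeeze=30)

```text
t: 4.93
ee_pos: [0.458, 0.221, 0.036]
ee_rot: [0.747, 0.665, 0.001, 0.001]
wrist_force: [-1.1, -1.3, 6.3]
gripper_width: 0.0399
```

drive_tool(plan=[0,0,0.01,0,0,0,0,0,0.02,0,0,0,0,0,0.03,0,0,0,0,0,0.03,0,0,0,0,0,0.03,0,0,0,0,0,0.005,0,0,0,0,0,0,0,0,0])

```text
t: 5.52
ee_pos: [0.4586, 0.2217, 0.1626]
ee_rot: [0.747, 0.665, 0.003, 0.001]
wrist_force: [-1.0, -0.1, -1.2]
gripper_width: 0.04
```

```bash
python3 - <<'E'
from m import *
s=observe(); M=jaw(s); print(s['t'],s['ee_pos'],'jaw ang',np.arctan2(M[1,1],M[0,1]),M[:,2].round(4),s['wrist_force'],s['gripper_width'])
c=save('wrist','w2.png')
E
```

```text
5.5167 [0.45862295 0.22170866 0.16263913] jaw ang -0.11684004660280162 [ 0.0053  0.0027 -1.    ] [-1.00136007 -0.11182401 -1.19110862] 0.04003355008192111
```

View pics/w2.png

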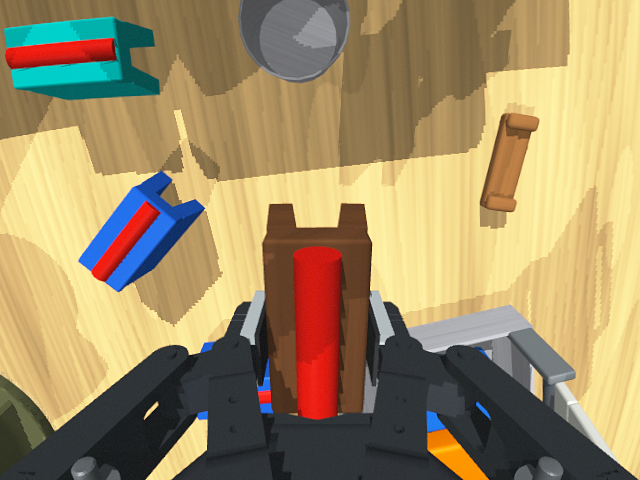

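The saddle is held squarely, with the crest centred between the jaws at (318,330). I'm carrying it to above the rail.

drive_tool(plan=[0.0037,-0.0327,0,0,0,1.73,0.0037,-0.0327,0,0,0,1.73,0.0037,-0.0327,0,0,0,1.73,0.0037,-0.0327,0,0,0,1.73,0.0037,-0.0327,0,0,0,1.73,0.0037,-0.0327,0,0,0,1.73,0.0037,-0.0327,0,0,0,1.73,0.0037,-0.0327,0,0,0,1.73,0,0,0,0,0,0,0,0,0,0,0,0,0,0,0,0,0,0])

```text
t: 6.48
ee_pos: [0.4851, -0.0406, 0.158]
ee_rot: [0.662, 0.749, -0.001, -0.001]
wrist_force: [0.9, 0.3, -1.1]
gripper_width: 0.0398
```

```bash
python3 - <<'E'
from m import *
s=observe(); M=jaw(s); print(s['t'],s['ee_pos'],'jaw ang',np.arctan2(M[1,1],M[0,1]),M[:,2].round(4),s['wrist_force'],s['gripper_width'])
c=save('wrist','w3.png')
P=cloud(c); F=c['frame'].astype(int)
p=P.reshape(-1,3);f=F.reshape(-1,3)
red=(f[:,0]>2.5*f[:,1])&(f[:,0]>100)&(f[:,2]<80)&(p[:,2]>.13)&(p[:,2]<.25)
r=p[red]; print('crest',cv2.minAreaRect((r[:,:2]*1000).astype(np.float32)),np.percentile(r[:,2],[10,50,90]))
m=(p[:,2]>.079)&(p[:,2]<.098)&(abs(p[:,0]-.488)<.03)&(abs(p[:,1]+.04)<.1)
r=p[m]; print(len(r))
l=cv2.fitLine(r[:,:2].astype(np.float32),cv2.DIST_HUBER,0,.01,.001).ravel(); l[:2]*=np.sign(l[1]); print('rail',l,np.arctan2(-l[0],l[1]),r.min(0),r.max(0), 'x at y=-.04', l[2]+(-.04-l[3])*l[0]/l[1])
for cam in ('scene','top'):
  c=save(cam,cam+'3.png')
  for n in ('saddle_seat','rail_mid'): print(cam,n,[(np.round(d['at'],4).tolist(),round(d['confidence'],2)) for d in spot_point(cam,n)])
E
```

```text
6.4833 [ 0.4851206  -0.04062288  0.15796551] jaw ang 0.12366560474579684 [-2.7e-03  8.0e-04 -1.0e+00] [ 0.85354296  0.3418546  -1.05499178] 0.039847290997969895
crest ((485.2086486816406, -38.46230697631836), (17.23347282409668, 75.64664459228516), 6.782985687255859) [0.19367214 0.19764663 0.19906285]
2813
rail [-0.1220203   0.9925276   0.47992334  0.02131196] 0.12232514 [ 0.46960564 -0.0230019   0.08358955] [0.49089229 0.05995863 0.0933894 ] x at y=-.04 0.48746097
scene saddle_seat [([0.3686, 0.0778, 0.038], 0.93), ([0.3059, 0.3713, 0.0475], 0.8), ([0.4875, -0.0432, 0.1686], 0.69), ([0.3169, 0.2342, 0.04], 0.65)]
scene rail_mid [([0.4873, -0.0395, 0.0871], 0.88)]
top saddle_seat [([0.3013, 0.3703, 0.0437], 0.84), ([0.3153, 0.2339, 0.0426], 0.79)]
top rail_mid []
```

View pics/w3.png

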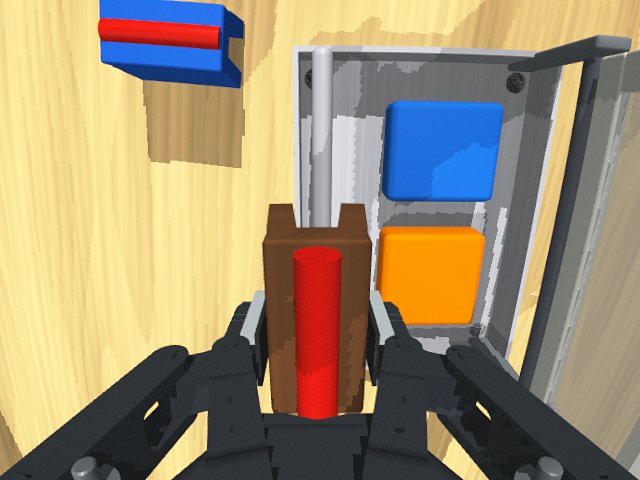

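View pics/scene3.png

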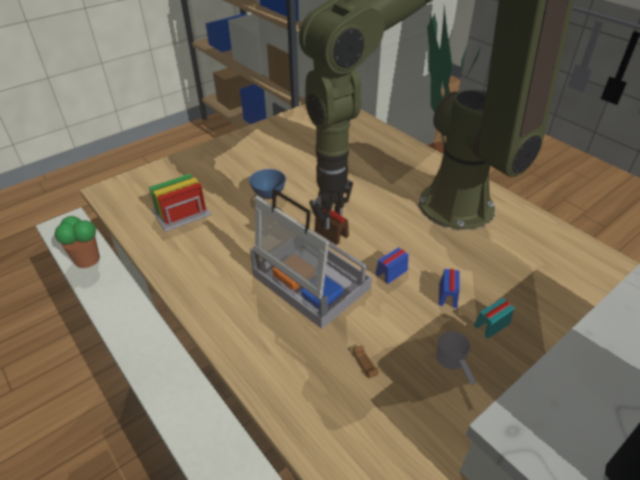

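The rail sits centred between the saddle's legs at (317,210), and I measure it about 2 mm towards +x. I'm shifting that much and lowering.

drive_tool(plan=[0.001,0,0,0,0,0,0.001,0,-0.015,0,0,0,0,0,-0.015,0,0,0,0,0,-0.015,0,0,0,0,0,-0.012,0,0,0,0,0,-0.008,0,0,0,0,0,0,0,0,0])

```text
t: 7.42
ee_pos: [0.4871, -0.0406, 0.0928]
ee_rot: [0.662, 0.75, -0.001, -0.001]
wrist_force: [-0.5, 0.4, -1.8]
gripper_width: 0.0399
```

drive_tool(plan=[0,0,-0.002,0,0,0,0,0,-0.002,0,0,0,0,0,0,0,0,0])

```text
t: 7.67
ee_pos: [0.4888, -0.0409, 0.0907]
ee_rot: [0.662, 0.75, 0.0, 0.0]
wrist_force: [0.5, 1.0, -1.6]
gripper_width: 0.0398
```

drive_tool(plan=[0,0,-0.001,0,0,0,0,0,-0.001,0,0,0,0,0,0,0,0,0])

```text
t: 7.92
ee_pos: [0.4885, -0.0409, 0.0885]
ee_rot: [0.662, 0.75, 0.0, 0.0]
wrist_force: [0.3, 0.1, -1.2]
gripper_width: 0.0395
```

```bash
python3 - <<'E'
from m import *
s=observe(); print(s['ee_pos'],s['wrist_force'])
c=save('wrist','w4.png')
E
```

```text
[ 0.48846124 -0.04089983  0.08845711] [ 0.3136482   0.10553196 -1.17372193]
```

View pics/w4.png

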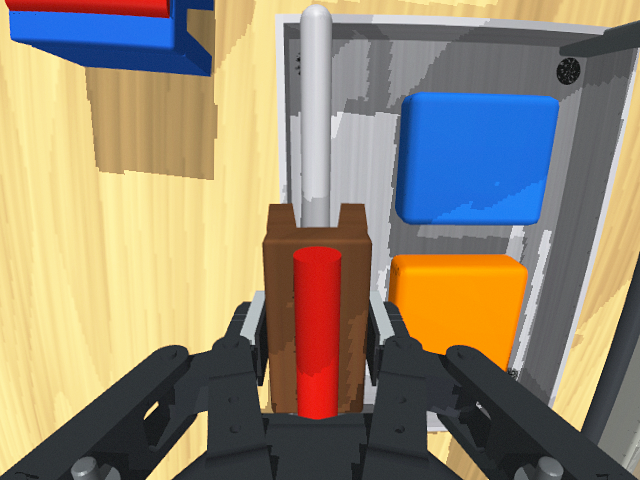

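The rail at (316,130) runs between the legs. I'm feeling down for the seat.

drive_tool(plan=[0,0,-0.001,0,0,0,0,0,-0.001,0,0,0,0,0,0,0,0,0])

```text
t: 8.22
ee_pos: [0.4882, -0.0409, 0.0861]
ee_rot: [0.662, 0.75, -0.0, -0.0]
wrist_force: [-0.4, 0.5, -2.1]
gripper_width: 0.0397
```

drive_tool(plan=[0,0,-0.001,0,0,0,0,0,0,0,0,0])

```text
t: 8.38
ee_pos: [0.4883, -0.0409, 0.0852]
ee_rot: [0.662, 0.75, -0.0, 0.0]
wrist_force: [-0.6, 0.1, -1.7]
gripper_width: 0.0396
```

drive_tool(plan=[0,0,-0.001,0,0,0,0,0,0,0,0,0])

```text
t: 8.55
ee_pos: [0.4884, -0.0409, 0.085]
ee_rot: [0.662, 0.75, 0.0, 0.0]
wrist_force: [-2.4, 0.1, 6.9]
gripper_width: 0.0396
```

Contact came at TCP z 0.085, as predicted. Releasing.

drive_tool(plan=[0,0,0.0005,0,0,0,0,0,0,0,0,0,0,0,0,0,0,0,0,0,0,0,0,0,0,0,0,0,0,0,0,0,0,0,0,0], claw=0.6)

```text
t: 9.05
ee_pos: [0.4883, -0.0409, 0.0847]
ee_rot: [0.662, 0.75, -0.0, -0.0]
wrist_force: [0.6, 0.1, 0.2]
gripper_width: 0.0682
```

drive_tool(plan=[0,0,0.01,0,0,0,0,0,0.02,0,0,0,0,0,0.03,0,0,0,0,0,0.03,0,0,0,0,0,0.03,0,0,0,0,0,0.03,0,0,0,0,0,0,0,0,0])

```text
t: 9.63
ee_pos: [0.4915, -0.0412, 0.2416]
ee_rot: [0.662, 0.75, 0.003, 0.004]
wrist_force: [1.4, 0.3, 0.7]
gripper_width: 0.0688
```

```bash
python3 - <<'E'
from m import *
s=observe(); print(s['t'],s['ee_pos'],s['wrist_force'],s['gripper_width'])
c=save('wrist','w5.png')
P=cloud(c).reshape(-1,3);f=c['frame'].reshape(-1,3).astype(int)
red=(f[:,0]>2.5*f[:,1])&(f[:,0]>100)&(f[:,2]<80)&(P[:,2]>.09)&(P[:,2]<.15)
r=P[red]; print('crest',cv2.minAreaRect((r[:,:2]*1000).astype(np.float32)),np.percentile(r[:,2],[10,50,75,90,97]))
t=P[(P[:,2]>.104)&(P[:,2]<.113)&(np.hypot(P[:,0]-.488,P[:,1]+.04)<.06)]; print('crown',t.mean(0),cv2.minAreaRect((t[:,:2]*1000).astype(np.float32)))
for cam in ('top','scene'):
  c=save(cam,cam+'5.png')
  for n in ('saddle_seat','rail_mid','cover_hinge','cover_handle'): print(cam,n,[(np.round(d['at'],4).tolist(),round(d['confidence'],2)) for d in spot_point(cam,n)])
E
```

```text
9.6333 [ 0.49153648 -0.04115066  0.24155293] [1.42379679 0.26042852 0.70787906] 0.0688194480897356
crest ((488.8201904296875, -39.3753547668457), (15.605504989624023, 76.41716003417969), 7.273548126220703) [0.12131251 0.12489009 0.1257902  0.12638569 0.12682389]
crown [ 0.48764475 -0.03588348  0.10877281] ((488.42999267578125, -39.445247650146484), (40.123252868652344, 80.35137176513672), 7.215872764587402)
top saddle_seat [([0.3061, 0.3677, 0.0452], 0.96), ([0.3172, 0.2306, 0.0416], 0.68), ([0.3723, 0.084, 0.0388], 0.63), ([0.4609, 0.3677, -0.0015], 0.51)]
top rail_mid []
top cover_hinge []
top cover_handle [([0.615, -0.0267, 0.3083], 0.69)]
scene saddle_seat [([0.3697, 0.078, 0.0403], 0.97), ([0.306, 0.3699, 0.0467], 0.8), ([0.3186, 0.2323, 0.0406], 0.79), ([0.4926, -0.0419, 0.0919], 0.74), ([0.4291, -0.4282, 0.0032], 0.47)]
scene rail_mid [([0.4886, -0.0421, 0.0881], 0.8), ([0.4287, -0.4271, 0.0047], 0.36)]
scene cover_hinge [([0.6408, -0.0187, 0.09], 0.69)]
scene cover_handle [([0.6136, -0.0266, 0.3041], 0.9), ([0.43, -0.426, 0.0025], 0.63), ([0.5631, -0.0314, -0.0029], 0.22)]
```

View pics/w5.png

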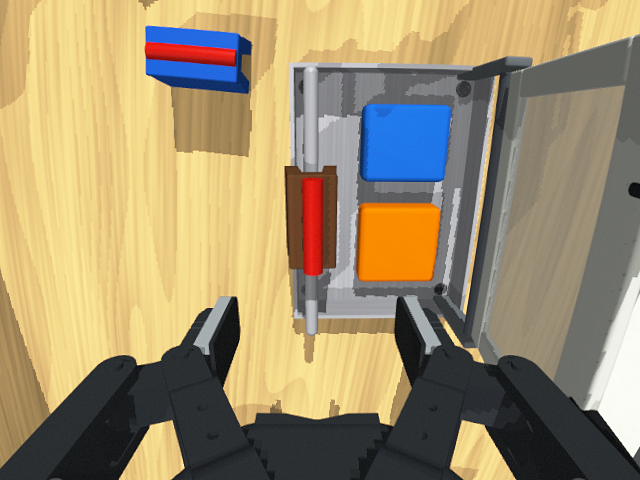

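View pics/scene5.png

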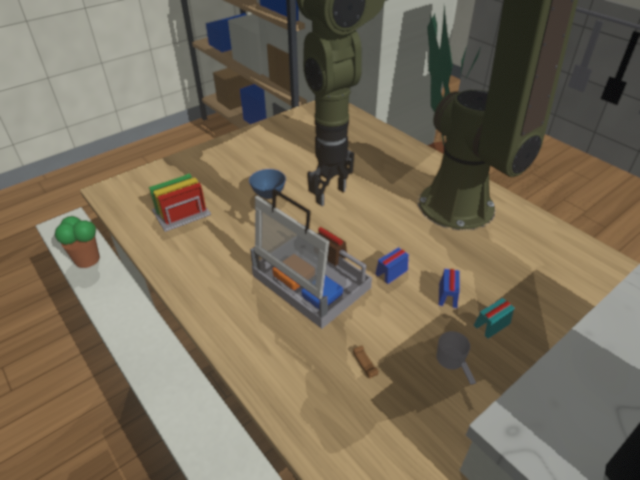

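The saddle hangs astride the rail: crown top at z 0.109, centred at (0.488,-0.039), with the crest top at about 0.1265. In the wrist view it is at (312,225). Next I go above the handle.

drive_tool(plan=[0,0,0.03,0,0,0,0,0,0.04,0,0,0,0,0,0.04,0,0,0,0,0,0.04,0,0,0,0.025,0.002,0.01,0,0,0,0.03,0.003,0,0,0,0,0.025,0.003,0,0,0,0,0,0,0,0,0,0,0,0,0,0,0,0])

```text
t: 10.93
ee_pos: [0.5689, -0.0328, 0.3934]
ee_rot: [0.662, 0.75, -0.001, -0.001]
wrist_force: [-1.5, -0.3, -0.1]
gripper_width: 0.0681
```

```bash
cat > hd.py <<'E'
from m import *
def handle(c,x,y,z,zr=.012):
    P=cloud(c).reshape(-1,3);f=c['frame'].reshape(-1,3).astype(int)
    d=np.array([-.1246,.992]); n=np.array([.992,.1246])
    rel=P[:,:2]-[x,y]
    m=(abs(rel@n)<.025)&(abs(rel@d)<.065)&(abs(P[:,2]-z)<zr)&(f.max(1)<90)
    p=P[m]; print('n',m.sum())
    if m.sum()<10: return
    l=cv2.fitLine(p[:,:2].astype(np.float32),cv2.DIST_HUBER,0,.01,.001).ravel(); l[:2]*=np.sign(l[1])
    print('handle med',np.median(p,0).round(4),'mean',p.mean(0).round(4),'y',p[:,1].min(),p[:,1].max(),'yaw',np.arctan2(-l[0],l[1]),'zpct',np.percentile(p[:,2],[5,50,95]).round(4),'npct',np.percentile((p[:,:2]-[x,y])@n,[5,50,95]).round(4),'dpct',np.percentile((p[:,:2]-[x,y])@d,[1,99]).round(4))
E
python3 - <<'E'
from hd import *
s=observe(); M=jaw(s); print(s['t'],s['ee_pos'],'jaw',np.arctan2(M[1,1],M[0,1]),s['wrist_force'],s['gripper_width'],s['q'])
c=save('wrist','w6.png'); handle(c,.615,-.024,.306)
c=save('top','top6.png'); handle(c,.615,-.024,.306)
c=save('scene','scene6.png'); handle(c,.615,-.024,.306)
E
```

```text
10.9333 [ 0.56885455 -0.03275267  0.39339956] jaw 0.12498141568201644 [-1.45790277 -0.26725488 -0.08724465] 0.06813740804190167 [-5.74913092e-02  2.49872093e-01  2.32864118e-01  1.55613565e+00
 -3.73921962e-05  1.38832410e+00]
n 2333
handle med [ 0.6153 -0.0146  0.3087] mean [ 0.6154 -0.0169  0.3083] y -0.08121564994965987 0.03735251827332014 yaw 0.12384542 zpct [0.3053 0.3087 0.3102] npct [-0.0025  0.0011  0.0057] dpct [-0.0545  0.06  ]
n 0
n 166
handle med [ 0.6209 -0.0236  0.3055] mean [ 0.6209 -0.0222  0.3047] y -0.080327989644006 0.03836025482376748 yaw 0.12260374 zpct [0.2967 0.3055 0.309 ] npct [0.0021 0.0063 0.0091] dpct [-0.0561  0.0607]
```

View pics/w6.png

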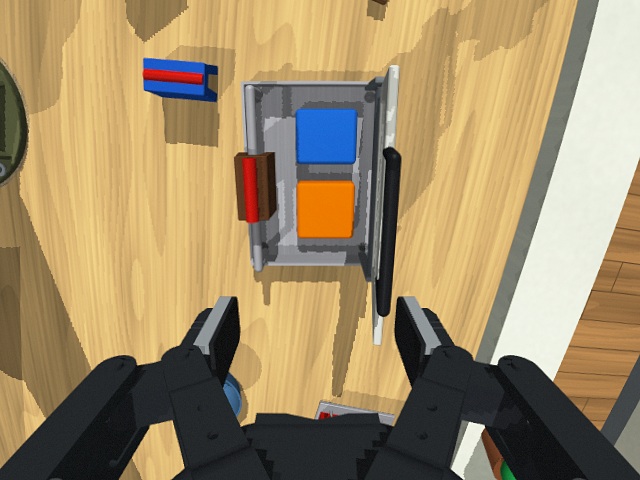

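The handle shows at wrist(391,230). Its axis is at about (0.616,-0.0215,0.305), yaw 0.124, which puts the cover at about 1.43 rad. I'm aligning and descending onto it.

drive_tool(plan=[0.0235,0.0055,0,0,0,0,0.0235,0.0055,0,0,0,0,0,0,0,0,0,0,0,0,-0.03,0,0,0,0,0,-0.03,0,0,0,0,0,-0.03,0,0,0,0,0,-0.017,0,0,0,0,0,0,0,0,0,0,0,0,0,0,0])

```text
t: 11.83
ee_pos: [0.6139, -0.0221, 0.288]
ee_rot: [0.662, 0.75, -0.0, -0.001]
wrist_force: [-0.2, 0.4, 0.6]
gripper_width: 0.068
```

```bash
python3 - <<'E'
from hd import *
s=observe(); M=jaw(s); print(s['t'],s['ee_pos'],'jaw',np.arctan2(M[1,1],M[0,1]),s['wrist_force'],s['gripper_width'],s['q'])
c=save('wrist','w7.png')
E
```

```text
11.8333 [ 0.61385402 -0.0220723   0.28796665] jaw 0.12432013595751137 [-0.2251716   0.3830312   0.62128901] 0.06802930839040541 [-3.59132819e-02  3.28911825e-01  1.01806810e-01  1.34519324e+00
 -5.22619665e-05  1.41056309e+00]
```

View pics/w7.png

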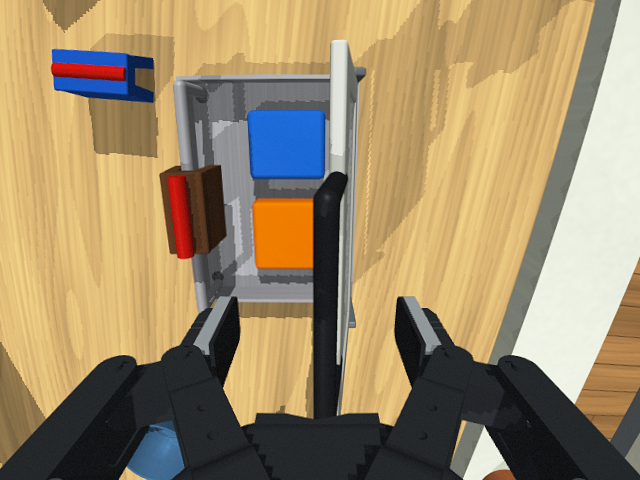

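The bar at (325,300) lies between the fingers. I'm closing lightly.

drive_tool(plan=[0,0,0,0,0,0,0,0,0,0,0,0,0,0,0,0,0,0,0,0,0,0,0,0,0,0,0,0,0,0,0,0,0,0,0,0,0,0,0,0,0,0,0,0,0,0,0,0,0,0,0,0,0,0,0,0,0,0,0,0], claw=-1, squeeze=20)

```text
t: 12.72
ee_pos: [0.6156, -0.0219, 0.2884]
ee_rot: [0.662, 0.75, 0.0, 0.0]
wrist_force: [0.2, 0.0, 5.2]
gripper_width: 0.0091
```

```bash
python3 - <<'E'
from hd import *
s=observe(); print(s['t'],s['ee_pos'],s['wrist_force'],s['gripper_width'])
# arc plan: hinge, tcp offset
h=np.array([.6416,-.0211,.091]); n=np.array([.992,.1246]); r=.215
def bar(phi): return np.array([h[0]-r*np.cos(phi)*n[0],h[1]-r*np.cos(phi)*n[1],h[2]+r*np.sin(phi)])
p0=np.arccos(((h[:2]-np.array(s['ee_pos'][:2]))@n)/r); print('phi0',p0, bar(p0))
phis=np.concatenate([np.linspace(p0,.32,12)])
b=np.array([bar(p) for p in phis]); 
for p,x,d in zip(phis[1:],b[1:],np.diff(b,axis=0)): print(round(p,3),x.round(4),d.round(4))
E
```

```text
12.7167 [ 0.61562392 -0.02189526  0.2883804 ] [1.77418440e-01 9.52470759e-04 5.17371037e+00] 0.009070701514308454
phi0 1.45019083510139 [ 0.61593957 -0.02432307  0.30443823]
1.347 [ 0.5944 -0.027   0.3007] [-0.0216 -0.0027 -0.0038]
1.245 [ 0.5733 -0.0297  0.2947] [-0.0211 -0.0026 -0.006 ]
1.142 [ 0.5529 -0.0322  0.2865] [-0.0204 -0.0026 -0.0081]
1.039 [ 0.5335 -0.0347  0.2763] [-0.0194 -0.0024 -0.0102]
0.936 [ 0.5152 -0.037   0.2642] [-0.0183 -0.0023 -0.0122]
0.834 [ 0.4982 -0.0391  0.2502] [-0.017  -0.0021 -0.014 ]
0.731 [ 0.4828 -0.041   0.2345] [-0.0154 -0.0019 -0.0157]
0.628 [ 0.469  -0.0428  0.2174] [-0.0138 -0.0017 -0.0172]
0.525 [ 0.4571 -0.0443  0.1989] [-0.0119 -0.0015 -0.0185]
0.423 [ 0.4471 -0.0455  0.1792] [-0.01   -0.0013 -0.0196]
0.32 [ 0.4391 -0.0465  0.1586] [-0.0079 -0.001  -0.0206]
```

Gripped: width 9 mm, and 5 N comes from the pads swinging as they close. I'm leading the handle along its arc with the tool kept upright.

drive_tool(plan=[-0.0108,-0.0014,-0.0016,0,0,0,-0.0108,-0.0013,-0.0022,0,0,0,-0.0106,-0.0013,-0.0028,0,0,0,-0.0105,-0.0013,-0.0032,0,0,0])

```text
t: 13.05
ee_pos: [0.5725, -0.0272, 0.2777]
ee_rot: [0.662, 0.75, 0.0, 0.0]
wrist_force: [1.7, 0.3, -2.1]
gripper_width: 0.009
```

drive_tool(plan=[-0.0103,-0.0013,-0.0038,0,0,0,-0.0101,-0.0013,-0.0043,0,0,0,-0.0098,-0.0012,-0.0049,0,0,0,-0.0096,-0.0012,-0.0053,0,0,0])

```text
t: 13.38
ee_pos: [0.5324, -0.0321, 0.2592]
ee_rot: [0.662, 0.75, 0.0, -0.0]
wrist_force: [0.5, -0.5, -0.1]
gripper_width: 0.0091
```

```bash
python3 - <<'E'
from hd import *
s=observe(); print(s['t'],s['ee_pos'],s['wrist_force'],s['wrist_torque'],s['gripper_width'])
c=save('wrist','w8.png'); c=save('scene','s8.png')
print(spot_point('scene','cover_handle'))
E
```

```text
13.3833 [ 0.53240849 -0.03212676  0.2592116 ] [ 0.54999837 -0.49737923 -0.10053246] [ 0.02272699 -0.14343772 -0.05122421] 0.009141866750065727
[{'at': [0.5287, -0.0358, 0.2752], 'confidence': 0.59}]
```

View pics/s8.png

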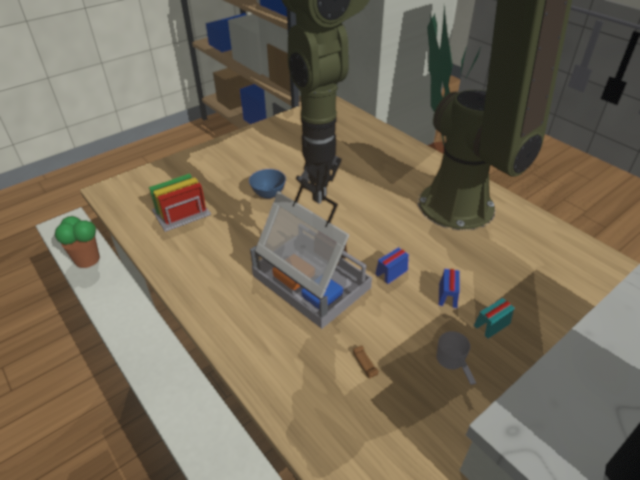

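View pics/w8.png

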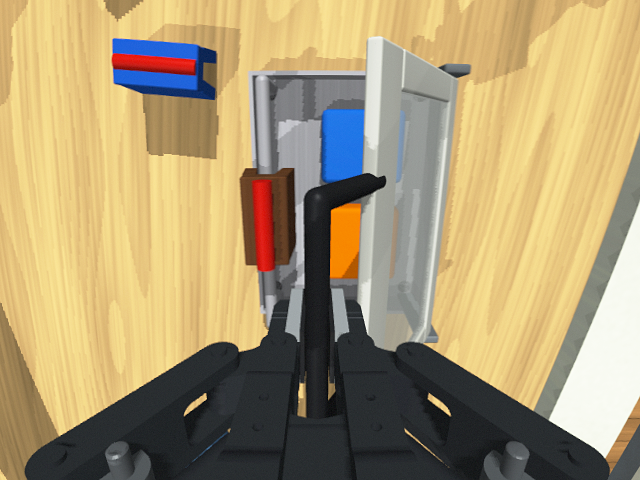

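The cover follows the gripped handle with low forces: handle in the jaws at wrist(318,290), saddle undisturbed at (265,220). Continuing.

drive_tool(plan=[-0.0093,-0.0012,-0.0058,0,0,0,-0.009,-0.0011,-0.0064,0,0,0,-0.0087,-0.0011,-0.0068,0,0,0,-0.0083,-0.001,-0.0072,0,0,0])

```text
t: 13.87
ee_pos: [0.4983, -0.0364, 0.2336]
ee_rot: [0.662, 0.75, 0.001, 0.0]
wrist_force: [1.1, 0.5, -0.2]
gripper_width: 0.0089
```

drive_tool(plan=[-0.0079,-0.001,-0.0077,0,0,0,-0.0075,-0.0009,-0.008,0,0,0,-0.0071,-0.0009,-0.0084,0,0,0,-0.0067,-0.0008,-0.0088,0,0,0])

```text
t: 14.2
ee_pos: [0.4688, -0.04, 0.2006]
ee_rot: [0.662, 0.75, 0.0, 0.0]
wrist_force: [-0.7, -0.3, 0.8]
gripper_width: 0.0091
```

drive_tool(plan=[-0.0031,-0.0004,-0.0046,0,0,0,-0.003,-0.0004,-0.0046,0,0,0,-0.003,-0.0004,-0.0046,0,0,0,-0.0028,-0.0003,-0.0047,0,0,0,0,0,0,0,0,0])

```text
t: 14.62
ee_pos: [0.4563, -0.0416, 0.1813]
ee_rot: [0.662, 0.75, 0.0, -0.0]
wrist_force: [0.7, 0.9, -3.0]
gripper_width: 0.0088
```

```bash
python3 - <<'E'
from hd import *
s=observe(); print(s['t'],s['ee_pos'],s['wrist_force'],s['wrist_torque'],s['gripper_width'])
c=save('wrist','w9.png'); c=save('scene','s9.png')
print(spot_point('scene','cover_handle'))
E
```

```text
14.6167 [ 0.45628044 -0.04159314  0.18134518] [ 0.7113775   0.87844044 -3.02571116] [ 0.26264588 -0.35150112 -0.01932902] 0.008828495558033967
[{'at': [0.453, -0.0456, 0.1945], 'confidence': 0.9}]
```

View pics/w9.png

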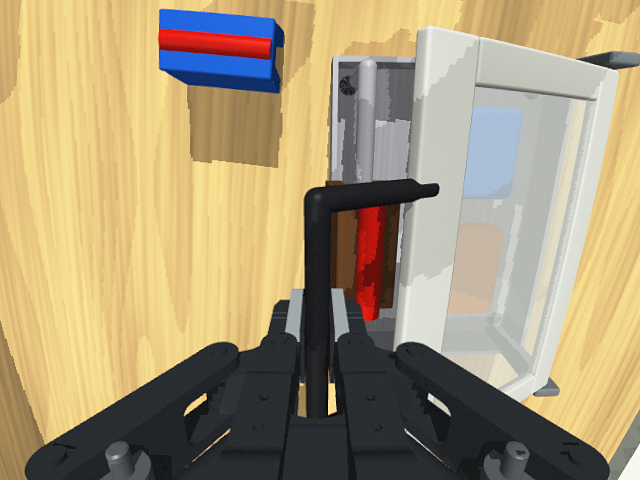

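Handle z is about 0.198, so the angle is about 0.50 rad. Going slowly now, about 0.2 rad/s.

drive_tool(plan=[-0.0019,-0.0002,-0.0034,0,0,0,-0.0019,-0.0002,-0.0034,0,0,0,-0.0018,-0.0002,-0.0035,0,0,0,-0.0017,-0.0002,-0.0035,0,0,0,-0.0017,-0.0002,-0.0036,0,0,0,-0.0016,-0.0002,-0.0036,0,0,0])

```text
t: 15.27
ee_pos: [0.4458, -0.0429, 0.1608]
ee_rot: [0.662, 0.75, 0.0, 0.0]
wrist_force: [2.2, 0.3, -2.4]
gripper_width: 0.0088
```

drive_tool(plan=[-0.0015,-0.0002,-0.0036,0,0,0,-0.0015,-0.0002,-0.0036,0,0,0,-0.0014,-0.0002,-0.0037,0,0,0,-0.0013,-0.0002,-0.0037,0,0,0,-0.0012,-0.0002,-0.0037,0,0,0,-0.0006,-0.0001,-0.002,0,0,0,0,0,0,0,0,0])

```text
t: 15.85
ee_pos: [0.4379, -0.0439, 0.1402]
ee_rot: [0.662, 0.75, -0.0, -0.0]
wrist_force: [1.3, 1.4, -2.0]
gripper_width: 0.0092
```

```bash
python3 - <<'E'
from hd import *
s=observe(); print(s['t'],s['ee_pos'],s['wrist_force'],s['wrist_torque'],s['gripper_width'],s['tau'])
c=save('wrist','w10.png'); c=save('scene','s10.png')
print(spot_point('scene','cover_handle'),observe()['wrist_force'])
E
```

```text
15.85 [ 0.4378867  -0.04390641  0.14021088] [ 1.33916808  1.36396767 -1.98674159] [ 0.4165889  -0.43195996 -0.00834669] 0.009204217805962402 [-9.31235645e-01 -3.66823554e+01  3.07778370e+01  5.90993576e-01
 -6.73224237e-01 -1.06701636e-02]
[{'at': [0.4373, -0.0485, 0.1547], 'confidence': 0.88}] [ 0.39862587  2.2565355  -1.70707633]
```

View pics/w10.png

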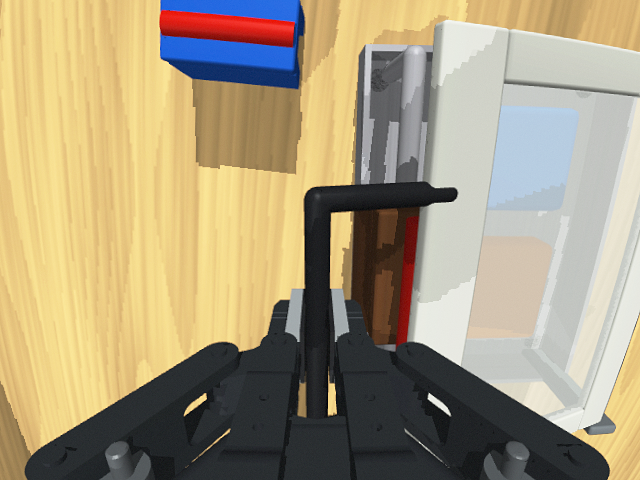

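drive_tool(plan=[-0.0003,0,-0.001,0,0,0,-0.0003,0,-0.001,0,0,0,-0.0003,-0.0001,-0.001,0,0,0,-0.0003,0,-0.001,0,0,0,-0.0003,-0.0001,-0.001,0,0,0,0,0,0,0,0,0])

```text
t: 16.5
ee_pos: [0.4365, -0.0441, 0.1355]
ee_rot: [0.662, 0.75, -0.0, -0.0]
wrist_force: [-0.1, 2.3, -0.6]
gripper_width: 0.0089
```

drive_tool(plan=[-0.0003,0,-0.001,0,0,0,-0.0003,0,-0.001,0,0,0,0,0,0,0,0,0])

```text
t: 16.75
ee_pos: [0.4359, -0.0441, 0.1335]
ee_rot: [0.662, 0.75, -0.0, -0.0]
wrist_force: [-0.8, 3.2, -1.9]
gripper_width: 0.0092
```

drive_tool(plan=[-0.0003,0,-0.001,0,0,0,0,0,0,0,0,0])

```text
t: 16.92
ee_pos: [0.4357, -0.0442, 0.1326]
ee_rot: [0.662, 0.75, -0.0, -0.0]
wrist_force: [-0.5, 2.1, -1.4]
gripper_width: 0.0091
```

drive_tool(plan=[-0.0003,0,-0.001,0,0,0,0,0,0,0,0,0])

```text
t: 17.08
ee_pos: [0.4354, -0.0442, 0.1316]
ee_rot: [0.662, 0.75, -0.0, -0.0]
wrist_force: [-1.0, 2.0, -0.7]
gripper_width: 0.0088
```

drive_tool(plan=[-0.0003,0,-0.001,0,0,0,0,0,0,0,0,0])

```text
t: 17.25
ee_pos: [0.4352, -0.0443, 0.1306]
ee_rot: [0.662, 0.75, -0.0, -0.0]
wrist_force: [-1.3, 1.2, -1.9]
gripper_width: 0.0091
```

drive_tool(plan=[-0.0003,0,-0.001,0,0,0,0,0,0,0,0,0])

```text
t: 17.42
ee_pos: [0.4349, -0.0443, 0.1296]
ee_rot: [0.662, 0.75, -0.0, 0.0]
wrist_force: [-1.4, 0.7, -1.1]
gripper_width: 0.0093
```

drive_tool(plan=[-0.0002,0,-0.0007,0,0,0,0,0,0,0,0,0])

```text
t: 17.58
ee_pos: [0.4347, -0.0443, 0.129]
ee_rot: [0.662, 0.75, -0.0, 0.0]
wrist_force: [-1.1, 0.8, -0.7]
gripper_width: 0.0088
```

```bash
python3 - <<'E'
from hd import *
for i in range(4):
  c=capture('wrist'); s=observe(); print(s['t'],s['ee_pos'],s['wrist_force'],s['wrist_torque'])
c=save('wrist','w11.png')
E
```

```text
17.6333 [ 0.43475014 -0.04432553  0.12900611] [-2.1548595   1.19043599 -1.41875329] [ 0.17290788  0.21243672 -0.0397542 ]
17.6833 [ 0.43476436 -0.04432493  0.12903289] [-1.88902085  0.978146   -2.09996193] [0.18516765 0.24919954 0.00664076]
17.7333 [ 0.43473006 -0.04433197  0.12902379] [-1.87872894  1.04971317 -1.67413561] [ 0.1949884   0.23450315 -0.01109764]
17.7833 [ 0.43473517 -0.04431259  0.12903082] [-1.71786395  0.33186318 -2.0538535 ] [ 0.16978214  0.29246593 -0.01784573]
```

View pics/w11.png

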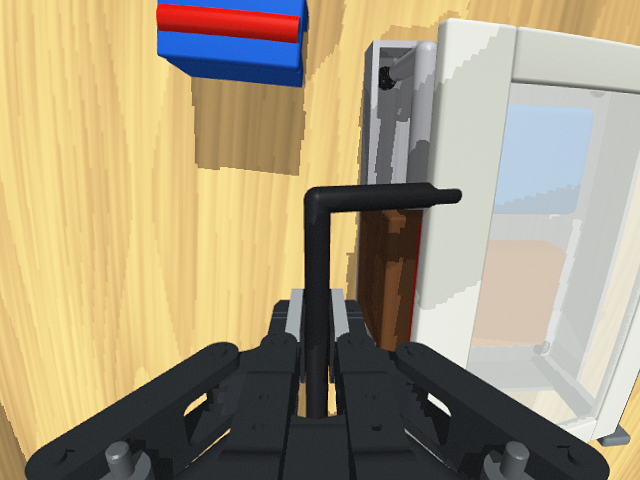

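The mean Fz is still about -1.8 N, so the arm carries the cover and there is no contact yet. Continuing.

drive_tool(plan=[-0.0002,0,-0.0007,0,0,0,0,0,0,0,0,0])

```text
t: 18.0
ee_pos: [0.4346, -0.0443, 0.1284]
ee_rot: [0.662, 0.75, -0.0, 0.0]
wrist_force: [-1.7, 0.3, -0.5]
gripper_width: 0.0094
```

drive_tool(plan=[-0.0001,0,-0.0007,0,0,0,0,0,0,0,0,0])

```text
t: 18.17
ee_pos: [0.4344, -0.0443, 0.1276]
ee_rot: [0.662, 0.75, -0.0, 0.0]
wrist_force: [-2.6, 0.1, -0.8]
gripper_width: 0.009
```

drive_tool(plan=[-0.0002,0,-0.0007,0,0,0,0,0,0,0,0,0])

```text
t: 18.33
ee_pos: [0.4343, -0.0444, 0.1271]
ee_rot: [0.662, 0.75, -0.0, 0.0]
wrist_force: [-2.5, -0.6, 1.4]
gripper_width: 0.009
```

drive_tool(plan=[-0.0001,0,-0.0007,0,0,0,0,0,0,0,0,0])

```text
t: 18.5
ee_pos: [0.4342, -0.0444, 0.1268]
ee_rot: [0.662, 0.75, -0.0, 0.0]
wrist_force: [-4.9, -0.6, 7.1]
gripper_width: 0.009
```

Contact: Fz rose from -1.5 to +7 N at TCP z 0.1268. I'm easing slightly and verifying before letting go.

drive_tool(plan=[0.0002,0,0.0002,0,0,0,0,0,0,0,0,0])

```text
t: 18.67
ee_pos: [0.4343, -0.0444, 0.1269]
ee_rot: [0.662, 0.75, -0.0, 0.0]
wrist_force: [-4.0, -0.0, 5.8]
gripper_width: 0.0092
```

```bash
python3 - <<'E'
from hd import *
for i in range(3):
  c=capture('scene'); s=observe(); print(s['t'],s['ee_pos'],s['wrist_force'])
E
```

```text
18.7167 [ 0.4342981  -0.04435032  0.12689555] [-4.92294042  0.30394324  6.02119719]
18.7667 [ 0.43428851 -0.04435485  0.12688845] [-3.8711676  -0.23993157  5.48884823]
18.8167 [ 0.43428772 -0.04434941  0.12686509] [-5.64499286 -0.84862283  5.19653483]
```

The cover is borne by the saddle, with a steady 5 N press. Opening the jaws.

drive_tool(plan=[0,0,0,0,0,0,0,0,0,0,0,0,0,0,0,0,0,0,0,0,0,0,0,0,0,0,0,0,0,0,0,0,0,0,0,0], claw=-0.25)

```text
t: 19.32
ee_pos: [0.4346, -0.0442, 0.1265]
ee_rot: [0.662, 0.75, 0.0, 0.0]
wrist_force: [-0.1, 0.2, 0.5]
gripper_width: 0.0318
```

```bash
python3 - <<'E'
from hd import *
s=observe(); print(s['t'],s['ee_pos'],s['wrist_force'],s['gripper_width'])
c=save('wrist','w12.png'); c=save('scene','s12.png')
print(spot_point('scene','cover_handle'))
E
```

```text
19.3167 [ 0.43456354 -0.04416282  0.12648056] [-0.12891225  0.1942471   0.48200545] 0.03178735340731331
[{'at': [0.4325, -0.0482, 0.1408], 'confidence': 0.66}, {'at': [0.4875, -0.0438, 0.0886], 'confidence': 0.48}, {'at': [0.4284, -0.4272, 0.0046], 'confidence': 0.25}]
```

View pics/w12.png

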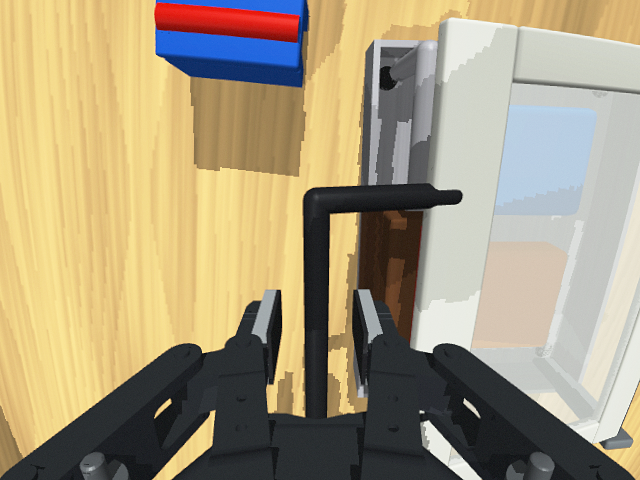

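The jaws stand clear either side of the bar at (317,300), the force is zero, and the cover stayed. Withdrawing straight up.

drive_tool(plan=[0,0,0.004,0,0,0,0,0,0.008,0,0,0,0,0,0.012,0,0,0,0,0,0.015,0,0,0,0,0,0.02,0,0,0,0,0,0.025,0,0,0,0,0,0.03,0,0,0,0,0,0.03,0,0,0,0,0,0.02,0,0,0,0,0,0,0,0,0,0,0,0,0,0,0])

```text
t: 20.38
ee_pos: [0.4354, -0.0443, 0.2922]
ee_rot: [0.662, 0.75, 0.001, 0.001]
wrist_force: [0.2, -0.9, -0.7]
gripper_width: 0.0321
```

```bash
python3 - <<'E'
from hd import *
s=observe(); print(s['t'],s['ee_pos'],s['wrist_force'],s['gripper_width'])
c=save('wrist','w13.png'); handle(c,.433,-.047,.143,.015)
c=save('scene','s13.png')
for n in ('cover_handle','saddle_seat','bowl','measuring_cup','chopstick_rest'): print(n,[(np.round(d['at'],3).tolist(),round(d['confidence'],2)) for d in spot_point('scene',n)])
im=cv2.resize(c['frame'][200:330,240:400],(800,600),interpolation=cv2.INTER_CUBIC)
cv2.imwrite('pics/s13c.png',im[:,:,::-1])
E
```

```text
20.3833 [ 0.43535062 -0.04427845  0.2922281 ] [ 0.19766537 -0.85013601 -0.72760046] 0.032089404965005314
n 1933
handle med [ 0.4356 -0.037   0.1469] mean [ 0.4371 -0.0396  0.1463] y -0.10247668731457116 0.017349562254699954 yaw 0.11804375 zpct [0.1422 0.1469 0.1487] npct [-0.0025  0.0033  0.0211] dpct [-0.0553  0.0612]
cover_handle [([0.435, -0.048, 0.14], 0.83)]
saddle_seat [([0.318, 0.234, 0.04], 0.85), ([0.308, 0.372, 0.048], 0.64), ([0.368, 0.078, 0.041], 0.58)]
bowl [([0.432, -0.428, 0.005], 0.76), ([0.628, 0.254, 0.0], 0.33), ([0.639, -0.02, 0.093], 0.22)]
measuring_cup [([0.462, 0.363, 0.004], 0.75), ([0.643, -0.017, 0.092], 0.42)]
chopstick_rest [([0.626, 0.255, -0.001], 0.69)]
```

View pics/w13.png

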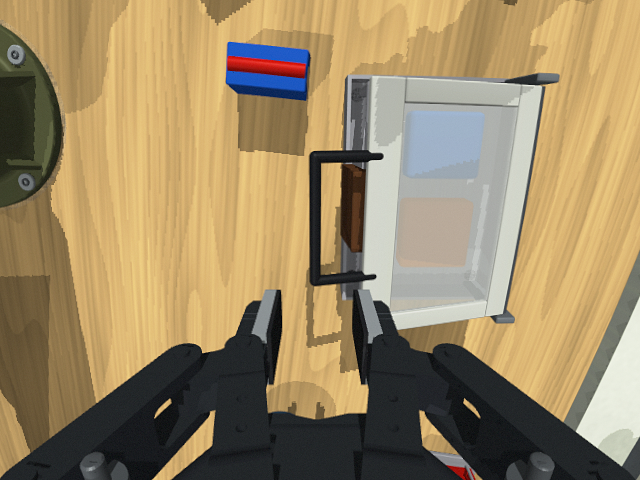

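View pics/s13c.png

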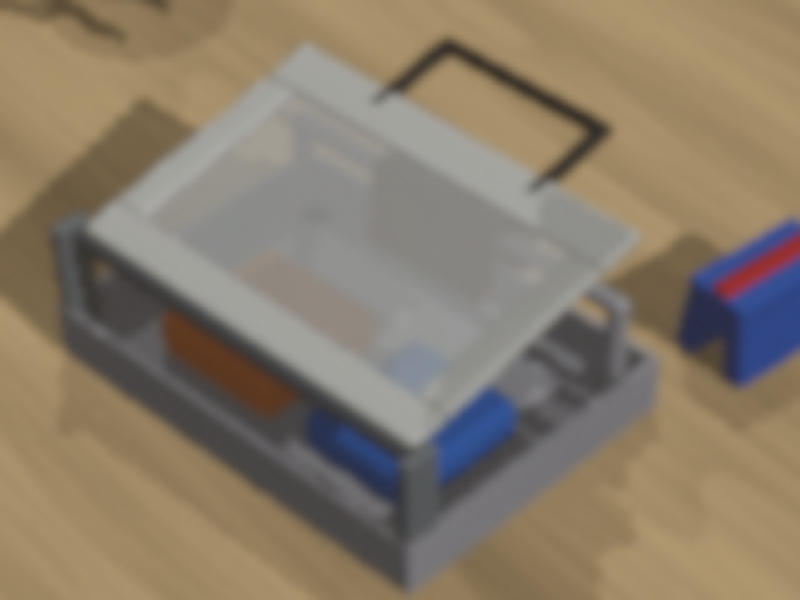

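```bash
python3 - <<'E'
import numpy as np,cv2
from h import cloud
c=dict(np.load('pics/w13.png.npz')); P=cloud(c); f=c['frame'].astype(int)
m=(f[...,0]>1.5*f[...,2])&(f[...,0]<130)&(P[...,2]>.05)&(P[...,2]<.13)&(abs(P[...,0]-.475)<.03)&(abs(P[...,1]+.04)<.06)
p=P[m]; n=np.array([.992,.1246]); q=(p[:,:2]-[.4878,-.0404])@n; d=(p[:,:2]-[.4878,-.0404])@[-.1246,.992]
print(len(p),'z',np.percentile(p[:,2],[5,50,95]).round(4),'across',np.percentile(q,[1,50,99]).round(4),'along',np.percentile(d,[1,99]).round(4))
t=p[:,2]>.104; print('crown top', p[t,2].mean(), q[t].min(), np.polyfit(q[t],p[t,2],1))
E
```

```text
1880 z [0.057  0.1078 0.1102] across [-0.0254 -0.0181 -0.0079] along [-0.0365  0.041 ]
crown top 0.10904222578690416 -0.019451691557604307 [0.07997096 0.11014467]
```

The saddle is still seated: crown front edge at -19.5 mm (-20 is ideal), top at 0.109, tilt about 0.08 rad. The cover is at about 0.23 rad. Handing in.

```bash
python3 -c "
from bench import *
print(close_job())"
```

```text
the job is handed in; nothing more can be done
None
```

I hung the dark wooden saddle with the red crest astride the front rail near its middle, and the cover now rests ajar on it. I handed the job in at about 20.5 s; no verdict is reported.

- **Setting the cover down:** I held the handle and led the cover down its arc, then lowered it in steps of under 1 mm until I felt contact. The vertical force rose from about -1.5 N to +7 N, I eased it to about 5 N, and only then opened the jaws. The handle stayed at the same height on release, so the cover did not drop.
- **Saddle:** The last check put it centred on the rail to within about 1 mm across and 3 mm along. Its crown top was at 0.109 m, as expected for a seated saddle, and the tilt was about 0.08 rad.
- **Cover:** I estimate its angle at about 0.23 rad, inside the allowed 0.10 to 0.29. The gripper was clear, above the handle, with no contact force.
- **Other items:** I did not touch the rice bowl, measuring cup or chopstick rest. The network's positions for the cup and rest, and its later sightings of the bowl, agreed with the earlier ones to within a few millimetres.
- **Disagreements and gaps:**
  - The network no longer reported the hung saddle's seat once the cover hid it, so that check comes from depth data on its visible front.
  - It also gave the handle height as 0.140 m, against 0.144 m from depth; both fit the allowed range.
  - The rest force between saddle and cover could not be measured directly.

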